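Kit the battery pack's high-voltage parts into their nests

ROBOT

A 6-joint arm with a two-finger parallel gripper is mounted at the origin on the work surface. World frame = base frame: x ahead of the robot, y to its left, z up, the work surface at z = 0. Lengths are in m, angles in rad, forces in N, time in s.
With the tool pointing down it reaches from about 0.225 to 0.875 m from the base axis. Payload 3.4 kg.
Tool frame: the origin (TCP) lies on the centre line of the jaws, within the pads' length; the fingertips stand 17 mm ahead of it and the grasp point (between the pads) lies 2 mm behind it (nose_length is the distance from the TCP to the fingertips, in m); z points along the fingers, y is the line along which they close (so a half turn about z gives the same grasp; the last joint's range is limited). The gripper opens to 85 mm and grips with 20 to 120 N. Pads are 22 mm wide; open, the fingers measure 114 mm over their backs; the gripper's body (76 mm by 85 mm) begins 54 mm behind the grasp point. The pads swing forward as they close: fully open they stand 13 mm farther back than shut.
Start: joints at [-1.237, 0.276, 1.505, -0, 1.361, -0.121], TCP at [0.253, -0.517, 0.248] pointing down, gripper open.
Joint ranges: [-2.89, 2.89], [-0.75, 2.08], [0.22, 2.7], [-1.18, 4.32], [0.11, 2.71], [-2.7, 2.7]. Speed limits (rad/s): [2.57, 2.57, 3.14, 3.14, 3.14, 3.14].

INTERFACE

Orientations are given as a unit quaternion [w, x, y, z].
In Python, from rig import get_state, get_image, sign_off, find_in, place_of, nose_length gives the robot as it stands.
- The arm moves only by the tool apply_moves, never from a script. Its argument "deltas" is one flat list of numbers, 5 for each row, row after row: the finger opening in mm, from 0 to 85.4, then the shift along the tool's x, y, z in mm, then the turn about the tool's z in degrees. A call has 1 to 12 rows; each row is the pose to reach, as a shift and turn from the pose commanded when the call began, along the tool's axes at that moment; what a row does not reach only later rows make up. A row lasts 1/12 s, in which the tool goes at most 41.7 mm and 7.16 degrees, less where a joint would pass 70% of its speed; a pose out of reach is approached as far as the arm can. A call with a gripper value outside its range is refused whole. The fingers move at their own pace and stop on an object; "squeeze" is the grip in N (left out, the last holds). Time passes only in rows, so rows that repeat a pose let the fingers close. It gives the time, the measured TCP pose, the force, the opening and the grip force at its end, in the units of the state.
- get_state(): the state, without advancing time (a new reading comes with each control period).
- get_image(name): name is "scene" or "top" or "wrist"; returns a dict with "frame" (420x560x3 uint8, red, green, blue), "K" (3x3 intrinsics, pixels), "position" and "orientation" of the camera in the world. Camera axes: x right, y down, z forward; pixel columns grow to the right and rows downward; lengths in m; the calibration is good to about 2 mm. The wrist camera is an equidistant fisheye: a pixel r from the principal point sees the ray r / f radians off the axis. A picture is of the moment at which its call begins. There is no depth.
- sign_off(): hands the job in; it is judged then, once.
Trained networks look in a picture, given as the dict that the camera call returned (one of the last four; its "shot" number tells which), for a name from the list of things; names that differ only in an ending like _2 or _b are one class to them, and where a whole thing is asked for, a point or a joint stands for the part that bears it (a point fixed in the world has none). Each returns a list of dicts, best first, with "score" (0 to 1); they miss things now and then, are a little off and sometimes report something else, mostly with a low value. They report only what shows in the picture. A call takes as long as a camera call.
- find_in(query, picture): "point" ([column, row] in pixels, amid what is visible of it).
- place_of(query, picture): "point" ([column, row] in pixels: a listed point, or the origin of a listed thing).
The state is a dict: "clock": time; "qpos": joint angles; "qd": joint speeds; "effort": joint torques, N m; "position": TCP position; "ee_rot": TCP orientation; "contact_force": force on the tool from outside, world axes, zero at the start; "moment": the same for the moment, N m; "width": finger opening in m; "gripper_force": force on a finger pad.
Only numpy, scipy, OpenCV 4.12 (cv2) and the standard library are available. Lean on these libraries where they do the work, as an engineer would, in place of code of your own. Each camera call takes 0.05 s, during which the arm holds its last target. There are 200 camera calls.

TASK

Put each of the four high-voltage parts (orange service plug, black contactor, white fuse, copper busbar) into the nest printed with its outline, upright, lying flat on the nest's floor inside the rim and in line with the outline (either way round). Set each one down gently rather than dropping it, let go of it, and do not push the multimeter or the bolt tub aside.

Things in the scene. Friction and masses are not known exactly. Their poses are not given: they have to be found in the camera images.
- plug: Orange service plug, loose: a block 70 long (x) x 44 wide (y) x 34 mm tall with a 40 x 44 mm raised middle that brings it to 45 mm, small black marks on top; about 0.16 kg. Origin: centre of its underside; z up. Grip across the 44 mm width (y). A half turn makes no difference.
- contactor: Round black contactor, loose, upright: base flange 58 mm diameter and 5 mm thick, can 48 mm diameter up to 50 mm height, two brass studs on top up to 58 mm, silver band low on the can; about 0.25 kg. Origin: centre of its underside; z up. Grip the can across its 48 mm diameter; any yaw will do.
- fuse: White ceramic fuse, loose: body 48 (x) x 44 (y) x 42 mm tall with silver end caps, and a flat silver blade 22 mm wide and 5 mm thick standing out of each x end at 21 mm height, 90 mm long over the blades; about 0.2 kg. Origin: centre of the body's underside; x along the blades, z up. Grip the body across its 44 mm width (y). A half turn makes no difference.
- busbar: Brown copper busbar bridge with a dark bolt hole in each foot, loose: 94 mm long (x), 30 mm wide (y), two flat feet 4 mm thick and between them a raised arch 54 mm long and 42 mm high whose top bar is 14 mm thick (28 to 42 mm height); about 0.22 kg. Origin: centre of its underside; x along its length, z up. Grip the arch's top across the 30 mm width (y). A half turn makes no difference.
- plug_nest: Nest for the service plug: shallow black-rimmed tray, recess 86 (x) x 60 mm (y), grey floor printed with a plain orange 70 x 44 mm rectangle. Fixed to the bench. Origin: centre of its underside; x along its length, z up. Floor top 4 mm above the bench, rim 5 mm thick, rim top 12 mm above the bench.
- contactor_nest: Nest for the contactor: round shallow black-rimmed tray, recess 74 mm diameter, 84 mm outside, grey floor printed with a black 58 mm disc. Fixed to the bench. Origin: centre of its underside; z up. Floor top 4 mm above the bench, rim 5 mm thick, rim top 12 mm above the bench.
- fuse_nest: Nest for the fuse: shallow black-rimmed tray, recess 106 (x) x 60 mm (y), grey floor printed with the fuse's outline in white (a 48 x 44 mm square with a 22 mm wide tab at each end). Fixed to the bench. Origin: centre of its underside; x along its length, z up. Floor top 4 mm above the bench, rim 5 mm thick, rim top 12 mm above the bench.
- busbar_nest: Nest for the busbar: long narrow shallow black-rimmed tray, recess 110 (x) x 46 mm (y), grey floor printed with a copper-brown 94 x 30 mm strip with a black dot near each end. Fixed to the bench. Origin: centre of its underside; x along its length, z up. Floor top 4 mm above the bench, rim 5 mm thick, rim top 12 mm above the bench.
- meter: Yellow multimeter lying face up, loose, 120 (x) x 62 (y) x 36 mm tall; stands among the parts and is not to be shifted. Origin: centre of its underside.
- bolt_tub: Open blue tub of bolts, loose, 76 x 76 x 32 mm tall, 0.4 kg; stands among the parts and is not to be shifted. Origin: centre of its underside.

How it is judged:
By the outcome, as a careful person would: the job done as asked, in the order asked, and still so for the second after the job is handed in, with the robot touching nothing.
It also fails if it takes over 115 s, if anything falls off the work surface, if the arm or the gripper's body presses on something with over 40 N, if the wrist force passes 120 N, or if a joint passes its speed limit or range.

## Working session

There is one attempt and no reset: what is moved stays moved. The work goes in short steps, Python scripts to look and compute and a tool call to move; the robot and the scene stay as the last step left them, time stands still between calls to the robot, and variables do not carry over. Pictures are saved under pics/ and viewed, at most 14 in all, crops included, and the job is handed in when it is done.

Besides the shell and the picture viewer there is one more tool, called after "Emit:" as name(argument=value, ...), one argument or row to a line, values as JSON. apply_moves: Moves the arm, as the interface text tells. Its arguments: {"type":"object","properties":{"deltas":{"type":"array"},"squeeze":{"type":"number"}},"required":["deltas"]}

```bash
mkdir -p pics; cat > h.py <<'E'
import numpy as np, cv2
from scipy.spatial.transform import Rotation as R
from rig import *
def rot(q): return R.from_quat(q,scalar_first=True).as_matrix()
def ray(im,p,fish=False):
    K=np.array(im["K"]);d=np.array([(p[0]-K[0,2])/K[0,0],(p[1]-K[1,2])/K[1,1]])
    if fish:
        t=np.linalg.norm(d)+1e-12; v=np.r_[d/t*np.sin(t),np.cos(t)]
    else: v=np.r_[d,1]
    return rot(im["orientation"])@v
def onz(im,p,z,fish=False):
    v=ray(im,p,fish);c=np.array(im["position"]);return (c+v*(z-c[2])/v[2])[:2]
def save(im,n,f=None):
    cv2.imwrite("pics/"+n,cv2.cvtColor(im["frame"] if f is None else f,cv2.COLOR_RGB2BGR))
E
python3 - <<'E'
from h import *
s=get_state();print(s["clock"],s["position"],s["ee_rot"],nose_length)
for n in("top","scene"):
    im=get_image(n);save(im,n+"0.png");print(n,im["position"],np.round(rot(im["orientation"]),2).tolist(),im["K"])
    for t in "plug contactor fuse busbar plug_nest contactor_nest fuse_nest busbar_nest meter bolt_tub".split():
        for r in place_of(t,im)[:2]: print(t,round(r["score"],2),np.round(r["point"]),np.round(onz(im,r["point"],0),3))
E
```

```text
0.0 [ 0.25241831 -0.51607134  0.24741725] [-9.26569684e-04  9.74262347e-01  2.25415197e-01 -9.98831810e-05] 0.017
top [0.4352606  0.01643696 0.88252532] [[-0.01, -1.0, 0.1], [-1.0, 0.01, -0.04], [0.04, -0.1, -0.99]] [[384.81932537   0.         282.88402954]
 [  0.         384.81932537 207.5459807 ]
 [  0.           0.           1.        ]]
plug 0.77 [183. 159.] [0.638 0.212]
contactor 0.67 [282. 150.] [ 0.657 -0.018]
fuse 0.85 [128. 279.] [0.366 0.331]
busbar 0.77 [362. 160.] [ 0.633 -0.205]
plug_nest 0.81 [410. 274.] [ 0.368 -0.308]
contactor_nest 0.91 [431. 197.] [ 0.544 -0.365]
contactor_nest 0.5 [278. 148.] [ 0.663 -0.008]
fuse_nest 0.78 [115. 198.] [0.547 0.364]
fuse_nest 0.57 [413. 272.] [ 0.372 -0.314]
busbar_nest 0.63 [350. 231.] [ 0.468 -0.172]
busbar_nest 0.26 [184. 158.] [0.641 0.211]
meter 0.67 [276. 223.] [ 0.488 -0.002]
bolt_tub 0.88 [193. 235.] [0.462 0.187]
scene [1.03439163 0.00134425 0.79249191] [[0.01, 0.81, -0.58], [1.0, -0.02, -0.0], [-0.01, -0.58, -0.82]] [[414.28484092   0.         279.46563233]
 [  0.         414.28484092 204.96412504]
 [  0.           0.           1.        ]]
plug 0.62 [376. 265.] [0.631 0.204]
contactor 0.64 [275. 278.] [ 0.657 -0.011]
fuse 0.89 [411. 168.] [0.366 0.332]
busbar 0.94 [186. 267.] [ 0.628 -0.2  ]
plug_nest 0.79 [154. 174.] [ 0.371 -0.308]
plug_nest 0.42 [447. 227.] [0.539 0.377]
contactor_nest 0.61 [116. 232.] [ 0.538 -0.369]
contactor_nest 0.24 [278. 215.] [ 0.499 -0.003]
fuse_nest 0.66 [445. 225.] [0.536 0.374]
fuse_nest 0.36 [277. 214.] [ 0.497 -0.005]
busbar_nest 0.44 [116. 233.] [ 0.541 -0.367]
meter 0.83 [277. 212.] [ 0.492 -0.005]
bolt_tub 0.7 [358. 202.] [0.466 0.186]
```

View pics/top0.png

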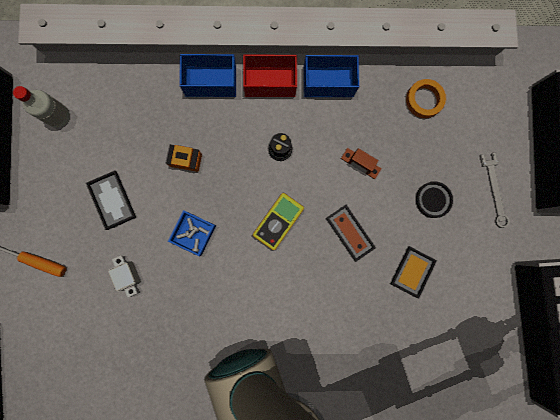

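View pics/scene0.png

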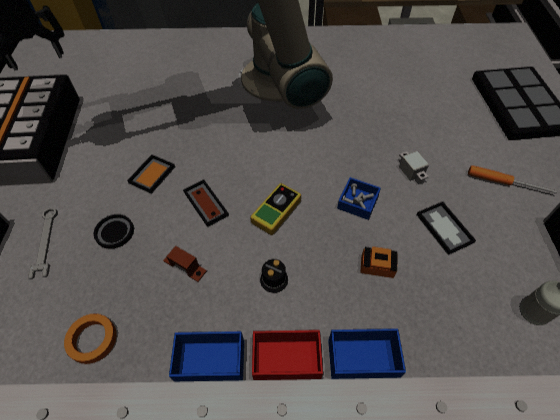

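```bash
cat > fit.py <<'E'
from h import *
from scipy.optimize import minimize
def box(lx,ly,z0,z1,cx=0):
    return np.array([[cx+a*lx/2,b*ly/2,z] for a in(-1,1) for b in(-1,1) for z in(z0,z1)])/1e3
def cyl(d,z0,z1):
    t=np.linspace(0,2*np.pi,40,endpoint=False);return np.vstack([np.c_[d/2*np.cos(t),d/2*np.sin(t),0*t+z] for z in(z0,z1)])/1e3
M={"plug":[box(70,44,0,34),box(40,44,34,45)],"contactor":[cyl(58,0,5),cyl(48,5,50)],
"fuse":[box(48,44,0,42),box(90,22,18.5,23.5)],"busbar":[box(94,30,0,4),box(54,30,4,42)],
"plug_nest":[box(96,70,0,12)],"contactor_nest":[cyl(84,0,12)],"fuse_nest":[box(116,70,0,12)],"busbar_nest":[box(120,56,0,12)],
"meter":[box(120,62,0,36)],"bolt_tub":[box(76,76,0,32)]}
S=4
def proj(im,P,fish=False):
    v=(P-im["position"])@rot(im["orientation"]);K=im["K"]
    if fish:
        r=np.linalg.norm(v[:,:2],axis=1);t=np.arctan2(r,v[:,2]);d=v[:,:2]*(t/np.maximum(r,1e-9))[:,None]
    else: d=v[:,:2]/v[:,2:]
    return d*[K[0][0],K[1][1]]+[K[0][2],K[1][2]]
def hulls(im,name,p,z=0,fish=False):
    c,s=np.cos(p[2]),np.sin(p[2]);T=np.array([[c,-s,0],[s,c,0],[0,0,1]])
    return [cv2.convexHull(proj(im,Q@T.T+[p[0],p[1],z],fish).astype(np.float32)) for Q in M[name]]
def mask(im,name,c,half=45):
    f=im["frame"];hsv=cv2.cvtColor(f,cv2.COLOR_RGB2HSV);H,Sa,V=[hsv[...,i].astype(int) for i in range(3)]
    if name in("plug","busbar"): m=(Sa>95)&(V>35)
    elif name=="fuse": m=(V>135)
    elif name=="meter": m=(Sa>110)&(V>40)
    elif name=="bolt_tub": m=(H>95)&(H<130)&(Sa>110)
    else: m=V<48
    m=m.astype(np.uint8);x,y=map(int,c);w=np.zeros_like(m);w[max(0,y-half):y+half,max(0,x-half):x+half]=1;m*=w
    cs,_=cv2.findContours(m,cv2.RETR_EXTERNAL,cv2.CHAIN_APPROX_NONE)
    o=np.zeros_like(m)
    cs=[k for k in cs if cv2.contourArea(k)>20 and -cv2.pointPolygonTest(k,(float(x),float(y)),True)<14]
    if name!="fuse" and name!="busbar" and name!="contactor" and cs: cs=[cv2.convexHull(np.vstack(cs))]
    cv2.drawContours(o,cs,-1,1,-1);return o
def fit(name,ims,cs,p0,fish=False):
    ms=[cv2.resize(mask(i,name,c),None,fx=S,fy=S,interpolation=cv2.INTER_NEAREST) for i,c in zip(ims,cs)]
    def cost(p):
        t=0
        for i,m in zip(ims,ms):
            o=np.zeros_like(m)
            for h in hulls(i,name,p,0,fish): cv2.fillConvexPoly(o,np.round((h+.5)*S*16-8).astype(np.int32),1,shift=4)
            t+=np.count_nonzero(o!=m)/max(1,np.count_nonzero(m))
        return t
    b=None
    for a in ([0] if "contactor" in name else np.arange(0,180,20)):
        a=np.radians(a);x=[p0[0],p0[1],a]
        r=minimize(cost,x,method="Nelder-Mead",options=dict(initial_simplex=[x,[x[0]+.01,x[1],a],[x[0],x[1]+.01,a],[x[0],x[1],a+.2]],maxiter=90))
        if b is None or r.fun<b.fun:b=r
    return b.x,b.fun
E
python3 - <<'E'
from fit import *
import json
G={"plug":(.635,.208),"contactor":(.657,-.015),"fuse":(.366,.331),"busbar":(.631,-.202),"plug_nest":(.37,-.308),"contactor_nest":(.541,-.367),"fuse_nest":(.541,.37),"busbar_nest":(.468,-.172),"meter":(.49,-.003),"bolt_tub":(.464,.186)}
ims=[get_image("top"),get_image("scene")];out={}
vis=[i["frame"].copy() for i in ims]
for n,g in G.items():
    cs=[proj(i,np.array([[*g,.01]]))[0] for i in ims]
    x,f=fit(n,ims,cs,g);out[n]=[*map(float,x)]
    each=[fit(n,[i],[c],x)[0] for i,c in zip(ims,cs)]
    print(n,np.round(x[:2],4),round(np.degrees(x[2])%180,1),round(f,2),[(*np.round(e[:2],4),round(np.degrees(e[2])%180,1)) for e in each])
    for v,i in zip(vis,ims):
        for h in hulls(i,n,x): cv2.polylines(v,[np.round(h).astype(int)],True,(0,255,0),1)
json.dump(out,open("poses.json","w"))
v=np.vstack([cv2.resize(vis[0][130:310,80:470],(800,369)),]);save(0,"ov_top.png",v)
E
```

```text
plug [0.6346 0.2044] 78.0 0.28 [(np.float64(0.6345), np.float64(0.2023), np.float64(78.0)), (np.float64(0.634), np.float64(0.2044), np.float64(77.6))]
contactor [ 0.6614 -0.013 ] 5.7 0.22 [(np.float64(0.6615), np.float64(-0.0121), np.float64(5.0)), (np.float64(0.6621), np.float64(-0.0134), np.float64(4.4))]
fuse [0.3735 0.3314] 154.1 2.39 [(np.float64(0.3744), np.float64(0.3316), np.float64(23.0)), (np.float64(0.3404), np.float64(0.3464), np.float64(152.6))]
busbar [ 0.6259 -0.2024] 57.7 0.91 [(np.float64(0.6262), np.float64(-0.2015), np.float64(57.8)), (np.float64(0.6252), np.float64(-0.2029), np.float64(57.0))]
plug_nest [ 0.3725 -0.3132] 151.2 0.08 [(np.float64(0.3729), np.float64(-0.3125), np.float64(151.4)), (np.float64(0.3723), np.float64(-0.3146), np.float64(150.9))]
contactor_nest [ 0.5387 -0.3703] 12.2 0.08 [(np.float64(0.5387), np.float64(-0.3693), np.float64(8.5)), (np.float64(0.5384), np.float64(-0.3713), np.float64(5.2))]
fuse_nest [0.5428 0.3706] 24.0 0.06 [(np.float64(0.5423), np.float64(0.3707), np.float64(24.2)), (np.float64(0.5433), np.float64(0.3702), np.float64(23.5))]
busbar_nest [ 0.4636 -0.1715] 33.2 0.09 [(np.float64(0.4635), np.float64(-0.1706), np.float64(33.2)), (np.float64(0.4636), np.float64(-0.1727), np.float64(33.2))]
meter [ 0.4898 -0.0056] 144.4 0.18 [(np.float64(0.4899), np.float64(-0.0057), np.float64(144.0)), (np.float64(0.4908), np.float64(-0.0057), np.float64(147.4))]
bolt_tub [0.4664 0.1861] 63.8 0.08 [(np.float64(0.4666), np.float64(0.1868), np.float64(63.7)), (np.float64(0.4651), np.float64(0.1851), np.float64(63.3))]
```

View pics/ov_top.png

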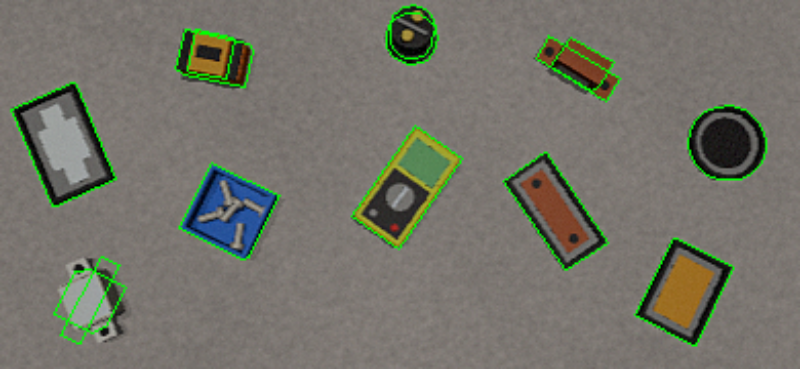

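```bash
cat > go.py <<'E'
import sys
from h import *
# args: waypoints x,y,z(m),yaw(deg) -> deltas in tool axes from the current pose
s=get_state();p=np.array(s["position"]);T=rot(s["ee_rot"]);psi=np.degrees(np.arctan2(T[1,0],T[0,0]))
print("t",round(s["clock"],2),"p",np.round(p,4),"yaw",round(psi,1),"tilt",np.round(np.degrees(np.arccos(-T[2,2])),2),"q6",round(np.degrees(s["qpos"][5]),1),"w",round(s["width"]*1e3,1))
for a in sys.argv[1:]:
    x,y,z,w=map(float,a.split(","));d=T.T@(np.array([x,y,z])-p)*1e3
    turn=-((w-psi+90)%180-90)
    print(a,"->",np.round(d,1),"turn",round(turn,1),"dist",round(np.linalg.norm(d)))
E
python3 go.py .626,-.202,.12,57.7 .626,-.202,.035,57.7
```

```text
t 1.2 p [ 0.2526 -0.5166  0.2483] yaw 26.1 tilt 0.01 q6 -6.9 w 85.6
.626,-.202,.12,57.7 -> [ 473.7 -118.6  128.3] turn -31.6 dist 505
.626,-.202,.035,57.7 -> [ 473.7 -118.6  213.3] turn -31.6 dist 533
```

Emit:
apply_moves(
  deltas=[70,474,-119,100,-31.6,70,474,-119,100,-31.6,70,474,-119,100,-31.6,70,474,-119,100,-31.6,70,474,-119,100,-31.6,70,474,-119,100,-31.6,70,474,-119,100,-31.6,70,474,-119,100,-31.6,70,474,-119,100,-31.6,70,474,-119,100,-31.6,70,474,-119,100,-31.6,70,474,-119,100,-31.6],
  squeeze=40,
)

```text
clock: 2.2
position: [0.6276, -0.1998, 0.1479]
ee_rot: [0.0, 0.876, 0.482, 0.0]
contact_force: [0.0, -0.1, 0.6]
width: 0.0699
gripper_force: 0.0
```

```bash
python3 - <<'E'
from fit import *
import json
P=json.load(open("poses.json"))
im=get_image("wrist");print(im["position"],im["K"][0][0])
v=im["frame"].copy()
for n in("busbar","busbar_nest","contactor","contactor_nest"):
    for h in hulls(im,n,P[n],0,True): cv2.polylines(v,[np.round(h).astype(int)],True,(0,255,0),1)
save(0,"w1.png",v)
E
python3 go.py .626,-.202,.12,57.7 .626,-.202,.035,57.7
```

```text
[ 0.66293948 -0.14087939  0.27430243] 325.19226210127806
t 2.25 p [ 0.6331 -0.1941  0.1459] yaw 57.9 tilt 0.43 q6 8.7 w 70.2
.626,-.202,.12,57.7 -> [-10.7  -1.8  25.9] turn 0.2 dist 28
.626,-.202,.035,57.7 -> [-11.3  -1.9 110.9] turn 0.2 dist 111
```

View pics/w1.png

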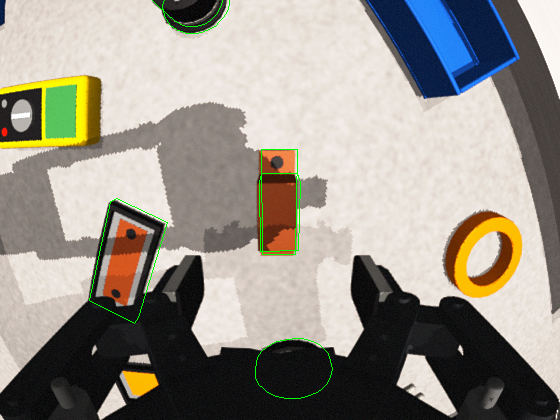

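Emit:
apply_moves(
  deltas=[70,0,0,10,0,70,0,0,30,0,70,0,0,55,0,70,0,0,80,0,70,0,0,98,0,70,0,0,108,0,70,0,0,113,0,70,0,0,113,0,20,0,0,113,0,20,0,0,113,0,20,0,0,113,0,20,0,0,113,0],
)

```text
clock: 3.25
position: [0.6268, -0.2018, 0.0368]
ee_rot: [0.001, 0.876, 0.482, 0.001]
contact_force: [-0.2, 1.0, 4.1]
width: 0.0295
gripper_force: 40.0
```

```bash
python3 go.py .626,-.202,.10,57.7 .4636,-.1715,.10,33.2 .4636,-.1715,.041,33.2
```

```text
t 3.25 p [ 0.6268 -0.2018  0.0368] yaw 57.7 tilt 0.13 q6 8.4 w 29.5
.626,-.202,.10,57.7 -> [ -0.6  -0.4 -63.2] turn -0.0 dist 63
.4636,-.1715,.10,33.2 -> [ -61.6 -154.   -63.5] turn 24.5 dist 178
.4636,-.1715,.041,33.2 -> [ -61.7 -154.1   -4.5] turn 24.5 dist 166
```

Emit:
apply_moves(
  deltas=[20,0,0,-10,0,20,0,0,-30,0,20,0,0,-50,2,20,-5,-12,-60,4,20,-12,-30,-62,8,20,-22,-54,-62,12,20,-32,-80,-62,16,20,-42,-106,-62,20,20,-51,-128,-62,23,20,-58,-144,-62,24.5,20,-61,-153,-62,24.5,20,-61.5,-154,-60,24.5],
)

```text
clock: 4.25
position: [0.4615, -0.1704, 0.096]
ee_rot: [-0.0, 0.958, 0.286, -0.0]
contact_force: [0.1, -0.2, -1.8]
width: 0.0293
gripper_force: 40.0
```

Emit:
apply_moves(
  deltas=[20,0,0,3,0,20,0,0,13,0,20,0,0,25,0,20,0,0,36,0,20,0,0,44,0,20,0,0,48,0,20,0,0,48,0,20,0,0,48,0],
)

```text
clock: 4.92
position: [0.4638, -0.1713, 0.0472]
ee_rot: [0.0, 0.958, 0.285, 0.0]
contact_force: [0.6, 0.6, -2.1]
width: 0.0293
gripper_force: 40.0
```

```bash
python3 go.py .4636,-.1715,.041,33.2
```

```text
t 4.92 p [ 0.4638 -0.1713  0.0472] yaw 33.2 tilt 0.02 q6 28.5 w 29.3
.4636,-.1715,.041,33.2 -> [-0.3  0.1  6.2] turn -0.0 dist 6
```

Emit:
apply_moves(
  deltas=[20,0,0,2,0,20,0,0,4,0,20,0,0,5.5,0,20,0,0,6,0,20,0,0,6.5,0,20,0,0,6.5,0],
)

```text
clock: 5.42
position: [0.4631, -0.1711, 0.0409]
ee_rot: [0.0, 0.958, 0.285, 0.0]
contact_force: [-0.4, -0.2, -3.0]
width: 0.0291
gripper_force: 40.0
```

Emit:
apply_moves(
  deltas=[20,0,0,0.5,0,20,0,0,1,0,20,0,0,1.5,0,20,0,0,1.5,0],
)

```text
clock: 5.75
position: [0.4632, -0.1711, 0.0408]
ee_rot: [0.0, 0.958, 0.285, 0.0]
contact_force: [-2.9, 1.2, 10.4]
width: 0.0291
gripper_force: 41.5
```

Emit:
apply_moves(
  deltas=[45,0,0,0,0,45,0,0,0,0,45,0,0,-3,0,45,0,0,-15,0,45,0,0,-40,0,50,0,0,-65,0,60,20,-2,-75,0,70,60,-6,-75,0,75,100,-10,-75,0,75,140,-14,-75,0,75,180,-18,-75,0,75,215,-21,-75,0],
)

```text
clock: 6.75
position: [0.6335, -0.034, 0.1144]
ee_rot: [0.0, 0.958, 0.286, 0.0]
contact_force: [0.5, -0.7, 0.0]
width: 0.0749
gripper_force: 0.0
```

Emit:
apply_moves(
  deltas=[75,25,-2,0,0,75,36,-3.5,0,0,75,37,-3.5,0,0],
)

```text
clock: 7.0
position: [0.6622, -0.0111, 0.1138]
ee_rot: [-0.0, 0.958, 0.286, 0.0]
contact_force: [-0.6, -0.0, 0.8]
width: 0.0749
gripper_force: 0.0
```

```bash
python3 - <<'E'
from fit import *
import json
P=json.load(open("poses.json"))
im=get_image("wrist")
v=im["frame"].copy()
for n in("busbar_nest","contactor"):
    for h in hulls(im,n,P[n],0,True): cv2.polylines(v,[np.round(h).astype(int)],True,(0,255,0),1)
save(0,"w2.png",v)
E
python3 go.py .6614,-.013,.031,33.2
```

```text
t 7.05 p [ 0.6608 -0.0122  0.1137] yaw 33.2 tilt 0.07 q6 49.7 w 75.1
.6614,-.013,.031,33.2 -> [ 0.2  1.1 82.7] turn 0.0 dist 83
```

View pics/w2.png

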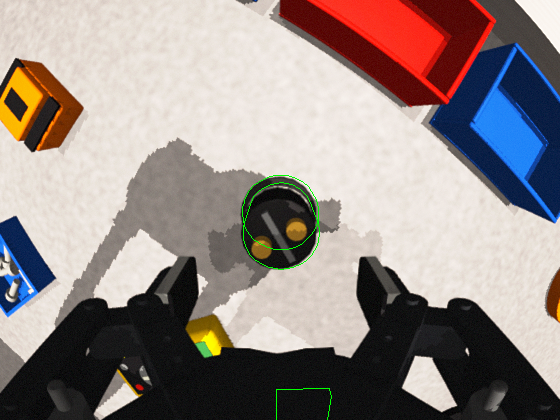

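Emit:
apply_moves(
  deltas=[75,0,1,8,0,75,0,1,25,0,75,0,1,45,0,75,0,1,62,0,75,0,1,75,0,75,0,1,81,0,75,0,1,82,0,38,0,1,82,0,38,0,1,82,0,38,0,1,82,0,38,0,1,82,0],
)

```text
clock: 7.97
position: [0.6619, -0.0138, 0.0336]
ee_rot: [0.001, 0.958, 0.285, 0.001]
contact_force: [-0.6, -1.2, 3.2]
width: 0.0469
gripper_force: 41.8
```

```bash
python3 go.py .6614,-.013,.11,33.2 .5387,-.3703,.11,33.2
```

```text
t 7.97 p [ 0.6619 -0.0138  0.0336] yaw 33.2 tilt 0.13 q6 49.7 w 46.9
.6614,-.013,.11,33.2 -> [  0.2  -0.8 -76.4] turn -0.0 dist 76
.5387,-.3703,.11,33.2 -> [-298.   231.2  -76.4] turn -0.0 dist 385
```

Emit:
apply_moves(
  deltas=[38,0,0,-8,0,38,0,0,-25,0,38,0,0,-45,0,38,-4,3,-60,0,38,-16,12,-70,0,38,-34,26,-75,0,38,-56,43,-75,0,38,-80,62,-75,0,38,-105,81,-75,0,38,-130,101,-75,0,38,-155,120,-75,0,38,-180,140,-75,0],
)

```text
clock: 8.97
position: [0.5854, -0.231, 0.1073]
ee_rot: [-0.0, 0.958, 0.285, -0.001]
contact_force: [0.8, -1.2, -2.3]
width: 0.0469
gripper_force: 41.5
```

Emit:
apply_moves(
  deltas=[38,-25,20,0,0,38,-50,39,0,0,38,-75,58,0,0,38,-95,74,0,0,38,-109,85,0,0,38,-116,90,0,0,38,-118,91,10,0,38,-118,91,25,0,38,-118,91,42,0,38,-118,91,56,0,38,-118,91,62,0,38,-118,91,62,0],
)

```text
clock: 9.97
position: [0.537, -0.3677, 0.043]
ee_rot: [-0.002, 0.958, 0.286, -0.001]
contact_force: [-0.2, 0.3, -2.9]
width: 0.0472
gripper_force: 41.6
```

```bash
python3 go.py .5387,-.3703,.0376,33.2
```

```text
t 9.97 p [ 0.537  -0.3677  0.043 ] yaw 33.2 tilt 0.29 q6 16.2 w 47.2
.5387,-.3703,.0376,33.2 -> [0.  3.1 5.4] turn 0.0 dist 6
```

Emit:
apply_moves(
  deltas=[38,0,1,2,0,38,0,2,4,0,38,0,2,6,0,38,0,2,7,0,38,0,2,7.5,0,38,0,2,8,0],
)

```text
clock: 10.47
position: [0.5393, -0.3717, 0.0376]
ee_rot: [0.0, 0.958, 0.285, 0.0]
contact_force: [-1.1, 0.3, 1.5]
width: 0.0469
gripper_force: 41.8
```

```bash
python3 go.py .5387,-.3703,.0376,33.2
```

```text
t 10.47 p [ 0.5393 -0.3717  0.0376] yaw 33.2 tilt 0.03 q6 16.2 w 46.9
.5387,-.3703,.0376,33.2 -> [ 0.3 -1.5  0. ] turn -0.0 dist 2
```

Emit:
apply_moves(
  deltas=[38,0,0,0.5,0,38,0,0,1,0,60,0,0,1,0,60,0,0,1,0,60,0,0,-1,0,65,0,0,-10,0,65,0,0,-30,0,65,0,0,-60,0,70,10,-11,-85,0,70,35,-38,-90,-5,70,62,-67,-90,-11,70,90,-97,-90,-18],
)

```text
clock: 11.47
position: [0.5622, -0.241, 0.1292]
ee_rot: [0.001, 0.901, 0.433, 0.001]
contact_force: [0.8, 0.1, -0.9]
width: 0.0701
gripper_force: 0.0
```

```bash
python3 go.py .6346,.2044,.12,78
```

```text
t 11.47 p [ 0.5622 -0.241   0.1292] yaw 51.3 tilt 0.2 q6 8.9 w 70.1
.6346,.2044,.12,78 -> [ 393.  -221.7    8.6] turn -26.7 dist 451
```

Emit:
apply_moves(
  deltas=[70,34,-19,0,-4,70,69,-38,0,-8,70,104,-58,0,-12,70,139,-78,0,-16,70,174,-98,0,-20,70,209,-118,0,-24,70,244,-138,0,-26.7,70,279,-158,0,-26.7,70,314,-177,0,-26.7,70,345,-195,0,-26.7,70,372,-210,0,-26.7,70,386,-218,0,-26.7],
)

```text
clock: 12.47
position: [0.6343, 0.2002, 0.128]
ee_rot: [-0.0, 0.777, 0.629, 0.001]
contact_force: [0.6, 0.3, -0.5]
width: 0.0699
gripper_force: 0.0
```

Emit:
apply_moves(
  deltas=[70,4,-4,0,0,70,4,-4,0,0,70,4,-4,0,0],
)

```text
clock: 12.72
position: [0.6301, 0.1996, 0.1273]
ee_rot: [0.0, 0.778, 0.628, -0.001]
contact_force: [-0.1, -0.2, -0.2]
width: 0.0701
gripper_force: 0.0
```

```bash
python3 - <<'E'
from fit import *
import json
P=json.load(open("poses.json"))
im=get_image("wrist")
v=im["frame"].copy()
for n in("plug","bolt_tub","meter"):
    for h in hulls(im,n,P[n],0,True): cv2.polylines(v,[np.round(h).astype(int)],True,(0,255,0),1)
save(0,"w3.png",v)
E
python3 go.py .6346,.2044,.031,78
```

```text
t 12.77 p [0.6304 0.1991 0.1274] yaw 77.8 tilt 0.08 q6 23.8 w 69.9
.6346,.2044,.031,78 -> [ 6.2  3.1 96.4] turn -0.2 dist 97
```

View pics/w3.png

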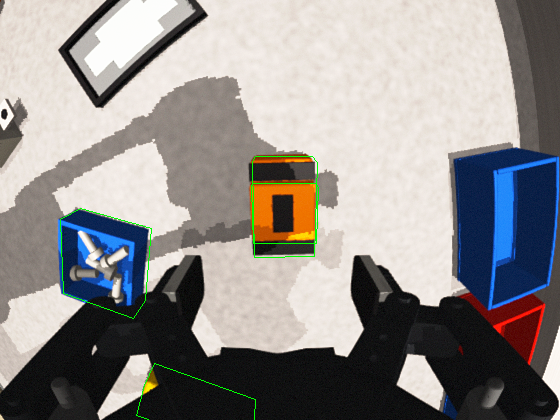

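Emit:
apply_moves(
  deltas=[70,5,2,8,0,70,6,3,26,0,70,6,3,48,0,70,6,3,70,0,70,6,3,86,0,70,6,3,94,0,70,6,3,96,0,35,6,3,96,0,35,6,3,96,0,35,6,3,96,0,35,6,3,96,0],
)

```text
clock: 13.68
position: [0.6358, 0.2063, 0.0326]
ee_rot: [0.001, 0.778, 0.628, 0.001]
contact_force: [0.3, -0.6, 1.8]
width: 0.0436
gripper_force: 42.5
```

```bash
python3 go.py .6346,.2044,.13,78 .3725,-.3132,.13,151.2
```

```text
t 13.68 p [0.6358 0.2063 0.0326] yaw 77.9 tilt 0.15 q6 24.2 w 43.6
.6346,.2044,.13,78 -> [ -2.   -0.6 -97.4] turn -0.1 dist 97
.3725,-.3132,.13,151.2 -> [-563.2 -147.9  -98.3] turn -73.3 dist 591
```

Emit:
apply_moves(
  deltas=[35,0,0,-8,0,35,0,0,-26,0,35,0,0,-50,0,35,-6,-1,-72,-1,35,-22,-6,-86,-3,35,-45,-12,-92,-6,35,-73,-19,-92,-10,35,-102,-27,-92,-14,35,-131,-34,-92,-18,35,-160,-42,-92,-22,35,-189,-50,-92,-26,35,-218,-57,-92,-30],
)

```text
clock: 14.68
position: [0.5323, 0.0041, 0.1241]
ee_rot: [0.0, 0.587, 0.809, 0.0]
contact_force: [0.1, -1.1, -0.4]
width: 0.0435
gripper_force: 42.0
```

```bash
python3 go.py .3725,-.3132,.125,151.2
```

```text
t 14.68 p [0.5323 0.0041 0.1241] yaw 108.1 tilt 0.04 q6 -25.1 w 43.5
.3725,-.3132,.125,151.2 -> [-252.  -250.4   -0.9] turn -43.1 dist 355
```

Emit:
apply_moves(
  deltas=[35,-21,-21,0,-4,35,-43,-43,0,-8,35,-65,-65,0,-12,35,-87,-87,0,-16,35,-109,-108,0,-20,35,-131,-130,0,-24,35,-153,-152,0,-28,35,-175,-174,0,-32,35,-197,-196,0,-36,35,-218,-217,0,-40,35,-236,-235,0,-43,35,-246,-245,0,-43],
)

```text
clock: 15.68
position: [0.3746, -0.3069, 0.1243]
ee_rot: [0.001, 0.252, 0.968, -0.001]
contact_force: [0.1, 0.4, -1.7]
width: 0.0441
gripper_force: 42.1
```

Emit:
apply_moves(
  deltas=[35,0,0,4,0,35,0,0,20,0,35,0,0,40,0,35,0,0,58,0,35,0,0,70,0,35,0,0,74,0,35,0,0,74,0],
)

```text
clock: 16.27
position: [0.3753, -0.303, 0.0487]
ee_rot: [-0.001, 0.251, 0.968, 0.001]
contact_force: [-0.5, 0.5, -0.8]
width: 0.0435
gripper_force: 42.1
```

```bash
python3 go.py .3725,-.3132,.0366,151.2
```

```text
t 16.27 p [ 0.3753 -0.303   0.0487] yaw 150.9 tilt 0.13 q6 -108.1 w 43.5
.3725,-.3132,.0366,151.2 -> [ -2.5 -10.3  12.1] turn -0.3 dist 16
```

Emit:
apply_moves(
  deltas=[35,-1,-4,0,0,35,-2,-8,1,0,35,-2.5,-10,3,0,35,-2.5,-10,6,0,35,-2.5,-10,8,0,35,-2.5,-10,9.5,0,35,-2.5,-10,10.5,0,35,-2.5,-10,11,0,35,-2.5,-10,11,0],
)

```text
clock: 17.02
position: [0.3728, -0.314, 0.0382]
ee_rot: [-0.0, 0.252, 0.968, 0.0]
contact_force: [0.5, 0.4, -1.5]
width: 0.0432
gripper_force: 42.1
```

```bash
python3 go.py .3725,-.3132,.0366,151.2
```

```text
t 17.02 p [ 0.3728 -0.314   0.0382] yaw 150.9 tilt 0.02 q6 -109.2 w 43.2
.3725,-.3132,.0366,151.2 -> [0.7 0.6 1.6] turn -0.3 dist 2
```

Emit:
apply_moves(
  deltas=[35,0,0,0.5,0,35,0,0,1,0,35,0,0,1.5,0,35,0,0,2,0,35,0,0,2.3,0,35,0,0,2.3,0],
)

```text
clock: 17.52
position: [0.373, -0.3142, 0.0365]
ee_rot: [0.0, 0.252, 0.968, -0.0]
contact_force: [-0.7, 0.2, 4.9]
width: 0.0435
gripper_force: 42.8
```

Emit:
apply_moves(
  deltas=[55,0,0,0,0,55,0,0,0,0,55,0,0,-2,0,60,0,0,-12,0,60,0,0,-35,0,65,0,0,-65,0,70,5,9,-95,-1,70,18,31,-110,-4,70,35,61,-110,-8,70,52,92,-110,-12,70,69,122,-110,-16,70,86,152,-110,-20],
)

```text
clock: 18.52
position: [0.3715, -0.1382, 0.1462]
ee_rot: [0.0, 0.079, 0.997, -0.0]
contact_force: [0.7, 1.2, -0.2]
width: 0.0702
gripper_force: 0.0
```

```bash
python3 go.py .366,.331,.14,20
```

```text
t 18.52 p [ 0.3715 -0.1382  0.1462] yaw 171.0 tilt 0.05 q6 -111.5 w 70.2
.366,.331,.14,20 -> [ 78.9 462.5   6.1] turn -29.0 dist 469
```

Emit:
apply_moves(
  deltas=[70,6,35,0,-3,70,12,71,0,-6,70,18,107,0,-9,70,24,143,0,-12,70,31,180,0,-15,70,37,217,0,-18,70,43,254,0,-21,70,50,291,0,-24,70,56,328,0,-27,70,62,364,0,-29,70,68,398,0,-29,70,72,425,0,-29],
)

```text
clock: 19.52
position: [0.3678, 0.2943, 0.1461]
ee_rot: [0.0, -0.173, 0.985, 0.0]
contact_force: [0.2, -0.8, 0.5]
width: 0.0697
gripper_force: 0.0
```

Emit:
apply_moves(
  deltas=[70,-3,10,0,0,70,-3,14,0,0,70,-3,14,0,0,70,-3,14,0,0],
)

```text
clock: 19.85
position: [0.3658, 0.3044, 0.1457]
ee_rot: [-0.001, -0.172, 0.985, -0.001]
contact_force: [1.0, 0.3, 0.3]
width: 0.07
gripper_force: 0.0
```

```bash
python3 - <<'E'
from fit import *
import fit as F
im=get_image("wrist")
r=place_of("fuse",im)[0];print(r,onz(im,r["point"],0,True))
p0=onz(im,r["point"],0,True)
x,f=None,None
_m=F.mask
def mk(im,name,c,half=75):
    fr=im["frame"];hsv=cv2.cvtColor(fr,cv2.COLOR_RGB2HSV).astype(int)
    print("center hsv",hsv[int(c[1]),int(c[0])]);return _m(im,name,c)
v=im["frame"].copy()
for n,g in(("fuse",(*p0,np.radians(20))),):
    for h in hulls(im,n,g,0,True): cv2.polylines(v,[np.round(h).astype(int)],True,(0,255,0),1)
save(0,"w4.png",v)
np.save("w4.npy",im["frame"])
E
python3 go.py .366,.331,.031,20
```

```text
{'point': [302.1, 218.6], 'score': 0.96} [0.37164134 0.33055561]
t 19.95 p [0.3661 0.3042 0.1459] yaw -160.2 tilt 0.06 q6 -78.4 w 70.1
.366,.331,.031,20 -> [ -9.   25.4 114.9] turn -0.2 dist 118
```

View pics/w4.png

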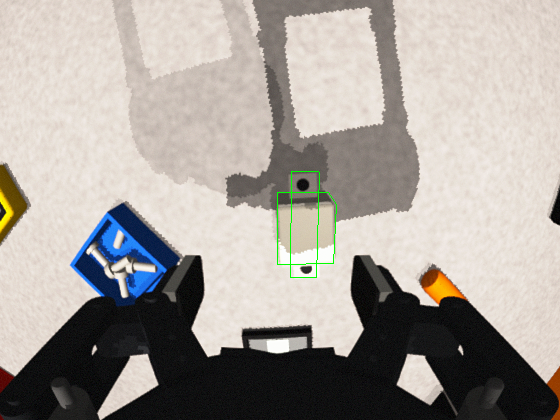

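```bash
python3 - <<'E'
from h import *
im=get_image("wrist")
f=cv2.cvtColor(im["frame"],cv2.COLOR_RGB2GRAY)
q=[]
for c in((302,184),(306,268)):
    w=f[c[1]-8:c[1]+9,c[0]-8:c[0]+9];ys,xs=np.nonzero(w<60);q.append(onz(im,(xs.mean()+c[0]-8,ys.mean()+c[1]-8),.0235,True));print(len(xs),q[-1])
m=(q[0]+q[1])/2;d=q[0]-q[1];print(m,np.linalg.norm(d),np.degrees(np.arctan2(d[1],d[0])))
E
python3 go.py .37,.331,.031,20
```

```text
113 [0.33924561 0.31667389]
48 [0.40625451 0.34600871]
[0.37275006 0.3313413 ] 0.07314865048388541 -156.35740182788516
t 20.0 p [0.3663 0.3043 0.146 ] yaw -160.2 tilt 0.04 q6 -78.4 w 70.3
.37,.331,.031,20 -> [-12.5  24.  115. ] turn -0.2 dist 118
```

Emit:
apply_moves(
  deltas=[66,-8,12,5,-2,66,-14.5,23.5,20,-3,66,-14.5,23.5,42,-3,66,-14.5,23.5,66,-3,66,-14.5,23.5,90,-3,66,-14.5,23.5,106,-3,66,-14.5,23.5,113,-3,66,-14.5,23.5,115,-3,35,-14.5,23.5,115,-3,35,-14.5,23.5,115,-3,35,-14.5,23.5,115,-3,35,-14.5,23.5,115,-3],
)

```text
clock: 21.0
position: [0.3726, 0.3332, 0.0319]
ee_rot: [0.001, -0.198, 0.98, 0.0]
contact_force: [1.3, 0.3, 1.3]
width: 0.0437
gripper_force: 42.7
```

```bash
python3 go.py .5428,.3706,.11,24
```

```text
t 21.0 p [0.3726 0.3332 0.0319] yaw -157.1 tilt 0.13 q6 -79.0 w 43.7
.5428,.3706,.11,24 -> [-171.5  -31.6  -77.7] turn -1.1 dist 191
```

Emit:
apply_moves(
  deltas=[35,0,0,-6,0,35,0,0,-20,0,35,0,0,-38,0,35,-4,-1,-52,0,35,-16,-3,-60,0,35,-34,-6,-62,-1,35,-58,-11,-62,-1,35,-84,-15,-62,-1,35,-110,-20,-62,-1,35,-134,-25,-62,-1,35,-154,-28,-62,-1,35,-166,-30.5,-62,-1],
)

```text
clock: 22.0
position: [0.5394, 0.3697, 0.0935]
ee_rot: [0.001, -0.206, 0.978, 0.0]
contact_force: [0.8, 0.1, -2.1]
width: 0.0436
gripper_force: 42.3
```

Emit:
apply_moves(
  deltas=[35,-5,-1,4,0,35,-5,-1,14,0,35,-5,-1,28,0,35,-5,-1,40,0,35,-5,-1,48,0,35,-5,-1,49,0,35,-5,-1,49,0],
)

```text
clock: 22.58
position: [0.5406, 0.3699, 0.043]
ee_rot: [-0.001, -0.207, 0.978, -0.0]
contact_force: [0.1, 0.6, -0.7]
width: 0.043
gripper_force: 42.3
```

```bash
python3 go.py .5428,.3706,.036,24
```

```text
t 22.58 p [0.5406 0.3699 0.043 ] yaw -156.1 tilt 0.13 q6 -85.6 w 43.0
.5428,.3706,.036,24 -> [-2.3 -0.3  7. ] turn -0.1 dist 7
```

Emit:
apply_moves(
  deltas=[35,-1,0,2,0,35,-1.5,0,4,0,35,-1.5,0,5.5,0,35,-1.5,0,6,0,35,-1.5,0,6.5,0,35,-1.5,0,7,0,35,-1.5,0,7.5,0,35,-1.5,0,7.5,0],
)

```text
clock: 23.25
position: [0.5431, 0.3708, 0.0364]
ee_rot: [-0.0, -0.207, 0.978, -0.0]
contact_force: [-0.6, 0.1, -2.4]
width: 0.0436
gripper_force: 42.3
```

Emit:
apply_moves(
  deltas=[35,0,0,0.5,0,35,0,0,1,0,35,0,0,1.5,0,35,0,0,1.8,0,35,0,0,1.8,0],
)

```text
clock: 23.67
position: [0.5432, 0.3709, 0.0359]
ee_rot: [0.0, -0.207, 0.978, 0.0]
contact_force: [-2.0, -1.1, 5.4]
width: 0.0434
gripper_force: 43.3
```

Emit:
apply_moves(
  deltas=[55,0,0,0,0,55,0,0,0,0,55,0,0,-2,0,58,0,0,-10,0,58,0,0,-30,0,58,0,0,-60,0,58,0,0,-90,0,58,20,0,-120,0,58,50,0,-140,0,58,90,0,-150,0,58,130,0,-150,0,58,150,0,-150,0],
)

```text
clock: 24.67
position: [0.4018, 0.3083, 0.186]
ee_rot: [-0.001, -0.207, 0.978, -0.0]
contact_force: [-0.2, -1.3, -0.7]
width: 0.0584
gripper_force: 0.0
```

```bash
python3 - <<'E'
from fit import *
import json
P=json.load(open("poses.json"))
for k in("plug","contactor","fuse","busbar"):
    M[k]=[q+[0,0,.004] for q in M[k]];P[k]=P[k+"_nest"]
s=get_image("scene");t=get_image("top")
def crop(im):
    v=cv2.resize(im["frame"],None,fx=3,fy=3,interpolation=cv2.INTER_CUBIC);T=[]
    for n in("plug","contactor","fuse","busbar","meter","bolt_tub"):
        for h in hulls(im,n,P[n]): cv2.polylines(v,[np.round((h+.5)*3).astype(int)],True,(0,255,0),1)
        c=proj(im,np.array([[*P[n][:2],.02]]))[0]*3;x,y=map(int,c);x=max(130,min(x,v.shape[1]-130));y=max(130,min(y,v.shape[0]-130));T.append(v[y-130:y+130,x-130:x+130])
    return np.vstack([np.hstack(T[:3]),np.hstack(T[3:])])
save(0,"end_top.png",crop(t));save(0,"end_scene.png",crop(s))
E
```

```text
(no output)
```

View pics/end_top.png

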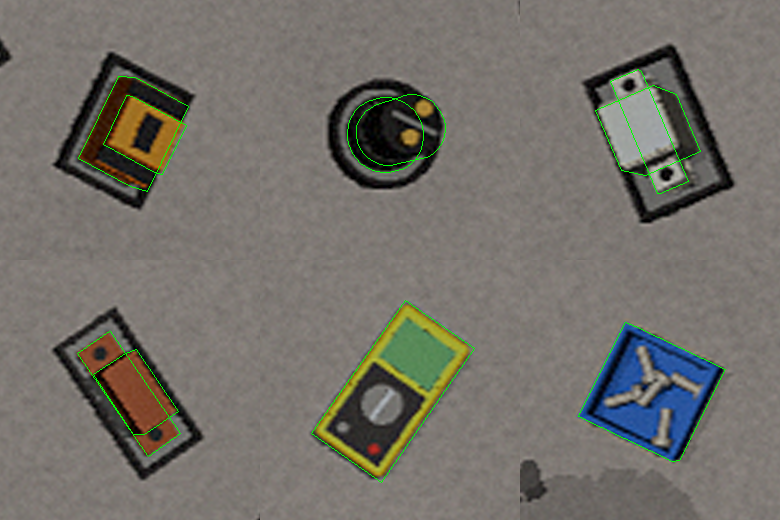

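View pics/end_scene.png

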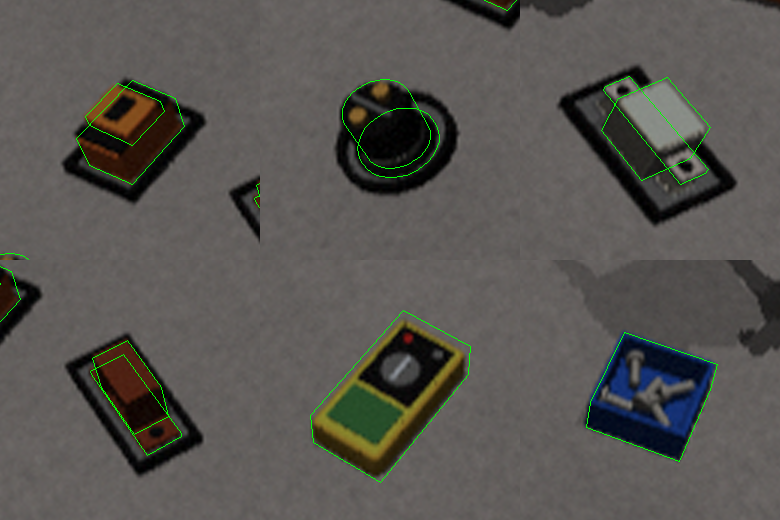

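Both end pictures (each object cropped at the centre of its tile) show all four parts inside their rims, flat and within about 2 mm of the drawn outlines. The meter and the tub are where they started.

```bash
python3 -c "
from rig import *
print(sign_off())"
```

```text
the job is handed in; nothing more can be done
None
```

All four parts sit upright and flat in their nests, in line with the outlines to about 2 mm in the end pictures; each was set down gently and released, the meter and tub were not moved, and the job was handed in at about 25 s.

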